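Free the walnut jammed in the jar funnel

TASK

A walnut has jammed in the neck of the funnel that sits on the storage jar. Lift the slender wooden pusher (not the broad-footed muddler) up off its forked hook on the stand, push the walnut with it straight down through the neck so that it drops into the jar, then hang the pusher back on its free hook. Keep the jar standing where it is with the funnel seated on it, keep the fingers off the walnut, and leave everything else where it is.

Things in the scene. Friction and masses are not known exactly. Their poses are not given: they have to be found in the camera images.
- jar: Open storage jar of clear glass, 88 mm wide, 105 mm high, loose (0.45 kg), standing upright. Origin: centre of its underside, z up. Mouth 74 mm wide inside; inner floor 6 mm above the origin. Wall cabinets hang over the back of the worktop (fronts about 0.58 m ahead of the robot, undersides about 0.49 m up): keep the arm drawn in when it swings round.
- funnel: Steel jar funnel (0.16 kg), loose, seated on the jar's rim. Origin: on its axis in the plane of the jar's rim, z up. Flat flange 94 mm wide on the rim; above it a bowl, 106 mm wide at its top edge 46 mm above the origin, with a thumb tab reaching 77 mm from the axis to the funnel's +x; below it a skirt 69 mm wide, 10 mm deep, inside the mouth, and the neck (see neck_end).
- neck_end (a point): Centre of the neck's open lower end, 55 mm below the funnel's origin. The neck is a tube 46 mm wide outside, open above and below, lined from 3 to 54 mm below the funnel's origin with six springy ribs. The way between them is 34 mm wide with the walnut in it, 31 mm once it is out. They hold the walnut by friction: about 6 to 13 N to move it.
- walnut: Whole walnut in its shell (15 g), 34 mm thick, 38 mm long, stuck upright in the funnel's neck. Origin at its centre, at the start 14 to 30 mm below the funnel's origin. It drops out by itself once its centre is below the ribs' lower ends (the pusher's tip is then about 36 mm below the funnel's origin).
- pusher: Slender turned wooden pusher (90 g), loose, hanging upright in one of the two hooks. Origin: centre of its flat lower tip, z up along its axis. Round shaft 20 mm wide (tip edge bevelled 4 mm), 120 mm long; then a flat shoulder and a round head 44 mm wide, straight-sided from 121 to 150 mm above the tip, domed to 158 mm: grip it there from above.
- pusher_shoulder (a point): Point on the pusher's axis at the flat underside of its head, 120 mm above the tip; when hung it rests on the hook's two prongs.
- muddler: Broad-footed wooden muddler (120 g) hanging in the other hook: same 44 mm head and 20 mm shaft, but a foot 44 mm wide and only 100 mm from foot to shoulder (138 mm in all, its top 178 mm above the surface when hung); too broad for the neck. Origin: centre of its foot's underside. To be left hanging.
- stand: Fixed stand: wooden disc foot 134 mm wide, centred 20 mm behind (+x of) the origin, with a steel post there, a ball on it up to 155 mm height, a crossbar along y and two forked wire hooks at y = +55 and -55 mm. Origin: on the work surface midway between the hooks, z up. The forks open to the stand's -x (its front).
- hook_l (a point): Where the centre of a hung shoulder rests in the hook at the stand's +y; axes as the stand's. It lies midway between two level prongs along x (26 mm clear between them), level with their tops, 140 mm above the surface. Crossbar 16 mm behind it (+x); 29 to 33 mm in front the prongs turn up, to 152 mm above the surface (26 mm clear between these ends too).
- hook_r (a point): The same for the hook at the stand's -y.
- jar_lid: Jar's steel lid, 87 mm wide, 16 mm high, lying on the worktop; bystander. Origin under its centre.
- nut_bowl: White bowl of walnuts, 140 mm wide, about 70 mm high with the nuts; bystander. Origin under its centre.
- mug: Cream mug, 83 mm wide plus handle, 86 mm high; bystander. Origin under its centre.
- apple: Red apple, 75 mm; bystander. Origin under its centre.
- teaspoon: Steel teaspoon, 130 mm long, lying flat; bystander. Origin under its centre.
There are look-alikes about, which are no part of the job. What is shaped like the jar but green is not meant. What is shaped like the pusher but blue is not meant.

How it is judged:
By the outcome, as a careful person would: the job done as asked, in the order asked, and still so for the second after the job is handed in, with the robot touching nothing.
It also fails if it takes over 67 s, if anything falls off the work surface, if the arm or the gripper's body presses on something with over 40 N, if the wrist force passes 120 N, or if a joint passes its speed limit or range.

ROBOT

A 7-joint arm with a two-finger parallel gripper is mounted at the origin on a cart in front of the work surface, level with it; the furniture and walls round the work are solid. World frame = base frame: x ahead of the robot, y to its left, z up, the work surface at z = 0. Lengths are in m, angles in rad, forces in N, time in s.
With the tool pointing down it reaches from about 0.4 to 0.85 m from the base axis. Payload 4.5 kg.
Tool frame: the origin (TCP) lies at the centre of the arm's flange, where the gripper is bolted on; the fingertips stand 166 mm ahead of it and the grasp point (between the pads) lies 147 mm ahead of it (r.grip_depth is the distance from the TCP to the grasp point, in m); z points along the fingers, y is the line along which they close (so a half turn about z gives the same grasp; the last joint's range is limited). The gripper opens to 88 mm and grips with 3 to 60 N. Pads are 18 mm wide; open, the fingers measure 123 mm over their backs; the gripper's body (75 mm by 187 mm) begins 45 mm behind the grasp point.
Start: joints at [1.347, 0.689, -0.195, 1.565, 0.157, 0.902, -0.215], TCP at [0.159, -0.604, 0.405] pointing down, gripper open.
Joint ranges: [-3.01, 3.01], [-0.46, 2.08], [-1.47, 1.51], [0.13, 2.56], [-1, 4.14], [0.04, 2.09], [-2.66, 2.66]. Speed limits (rad/s): [2.57, 2.57, 3.14, 3.14, 3.14, 3.14, 3.14].

INTERFACE

Orientations are given as a unit quaternion [x, y, z, w].
In Python, from plant import status, cams, r, finder gives the robot as it stands.
- The arm moves only by the tool play_rows, never from a script. Its argument "rows" is a list of rows, each a list of 7 numbers: the opening in per cent of the stroke, from 0 (shut) to 100 (fully open), then the shift along the tool's x, y, z in m, then the turn, a rotation vector about the tool's x, y, z in degrees. A call has 1 to 8 rows; each row shifts and turns the commanded pose from where the row before left it, along the tool's axes as they then stand; what a row does not reach is not made up. A row lasts 1/8 s, in which the tool goes at most 62.5 mm and 10.7 degrees, less where a joint would pass 70% of its speed; a pose out of reach is approached as far as the arm can. A call with a gripper value outside its range is refused whole. The fingers move at their own pace and stop on an object; "grip_force" is the grip in N (left out, the last holds). Time passes only in rows, so rows that do not move let the fingers close. It gives the time, the measured TCP pose, the force, the opening and the grip force at its end, in the units of the state.
- status.get_state(): the state, without advancing time (a new reading comes with each control period).
- cams.snapshot(name): name is "side" or "top"; returns the picture (384x512x3 uint8, red, green, blue); there is no depth.
- cams.camera_params(name): a dict with "vfov" (degrees; the focal length in pixels is half the picture's height over the tangent of half this angle, whatever the lens; pixels are square), "cx", "cy" (the principal point, pixels), "R" (3x3) and "t" (3): a world point X has camera coordinates R X + t. Camera axes: x right, y down, z forward; pixel columns grow to the right and rows downward; lengths in m; the calibration is good to about 2 mm. A picture is of the moment at which its call begins. camera_params takes no time and is no camera call.
- r.finish_job(): hands the job in; it is judged then, once.
Trained networks look in the newest picture that a camera, given by its name, has taken for a name from the list of things; names that differ only in an ending like _2 or _b are one class to them, and where a whole thing is asked for, a point or a joint stands for the part that bears it (a point fixed in the world has none). Each returns a list of dicts, best first, with "score" (0 to 1); they miss things now and then, are a little off and sometimes report something else, mostly with a low value. They report only what shows in the picture. A call takes as long as a camera call. They do not tell look-alikes from the thing itself.
- finder.spot_in(camera, label): "at" ([x, y, z] in m, in the coordinates of the camera as it stood for that picture, good to about 4 mm: the middle of the surface that is visible of it).
- finder.regions_of(camera, label): "mask" (384x512 bool, what is visible of it).
The state is a dict: "clock": time; "q": joint angles; "qd": joint speeds; "joint_torque": joint torques, N m; "tool_pos": TCP position; "eef_rot": TCP orientation; "contact_force": force on the tool from outside, world axes, zero at the start; "moment": the same for the moment, N m; "opening": opening from 0.0 (shut) to 1.0 (fully open); "finger_force": force on a finger pad.
Only numpy, scipy, OpenCV 4.12 (cv2) and the standard library are available. Lean on these libraries where they do the work, as an engineer would, in place of code of your own. Each camera call takes 0.05 s, during which the arm holds its last target. There are 200 camera calls.

## Working session

There is one attempt and no reset: what is moved stays moved. The work goes in short steps, Python scripts to look and compute and a tool call to move; the robot and the scene stay as the last step left them, time stands still between calls to the robot, and variables do not carry over. Pictures are saved under pics/ and viewed, at most 10 in all, crops included, and the job is handed in when it is done.

Besides the shell and the picture viewer there is one more tool, called after "Request:" by a JSON object that holds its "op" and its "data". play_rows: Moves the arm, as the interface text tells. Its arguments: {"type":"object","properties":{"rows":{"type":"array","items":{"type":"array","items":{"type":"number"}}},"grip_force":{"type":"number"}},"required":["rows"]}

```bash
mkdir -p pics; ls
cat > h.py <<'E'
import numpy as np, cv2
from plant import status,cams,r,finder
def snap(n,f=None):
    im=cams.snapshot(n)
    if f: cv2.imwrite('pics/'+f,im[:,:,::-1])
    return im
def P(n):
    p=cams.camera_params(n);f=192/np.tan(np.radians(p['vfov'])/2)
    return f,p['cx'],p['cy'],np.array(p['R']),np.array(p['t'])
def proj(n,X):
    f,cx,cy,R,t=P(n);c=R@np.array(X)+t
    return np.array([cx+f*c[0]/c[2],cy+f*c[1]/c[2]])
def ray(n,u,v):
    f,cx,cy,R,t=P(n);return -R.T@t, R.T@np.array([(u-cx)/f,(v-cy)/f,1])
def onz(n,u,v,z):
    o,d=ray(n,u,v);return o+d*(z-o[2])/d[2]
def world(n,c):
    f,cx,cy,R,t=P(n);return R.T@(np.array(c)-t)
E
python3 - <<'E'
from h import *
np.set_printoptions(precision=3,suppress=True)
for n in('side','top'):
    snap(n,n+'0.png');p=cams.camera_params(n);print(n,p['vfov'],-np.array(p['R']).T@p['t'],p['R'])
    for l in('pusher','muddler','jar','funnel','walnut','stand','hook_l','mug','apple','nut_bowl'):
        for d in finder.spot_in(n,l)[:3]:
            w=world(n,d['at']);print(l,round(d['score'],2),w,proj(n,w))
print(status.get_state())
E
```

```text
pics
side 47.72873196413581 [ 0.453 -1.02   1.475] [[ 0.998 -0.055 -0.016]
 [-0.054 -0.817 -0.574]
 [ 0.019  0.574 -0.818]]
pusher 0.78 [ 0.563 -0.226  0.141] [279.197 219.878]
pusher 0.73 [ 0.421 -0.286  0.169] [239.756 233.24 ]
pusher 0.36 [0.43  0.16  0.052] [239.284 154.398]
muddler 0.61 [ 0.409 -0.179  0.146] [235.568 210.576]
muddler 0.21 [0.43  0.157 0.054] [239.276 154.704]
muddler 0.17 [ 0.44  -0.235  0.012] [245.951 241.277]
jar 0.78 [0.372 0.359 0.072] [224.652 118.016]
jar 0.63 [0.432 0.158 0.054] [239.661 154.508]
funnel 0.74 [0.434 0.212 0.13 ] [239.02 132.85]
stand 0.72 [ 0.44  -0.237  0.013] [245.862 241.575]
hook_l 0.76 [ 0.439 -0.236  0.017] [245.689 240.919]
mug 0.57 [0.591 0.387 0.053] [272.931 114.086]
apple 0.61 [ 0.573 -0.4    0.059] [285.528 274.487]
top 53.338641708441436 [ 0.229 -0.058  1.249] [[-0.069 -0.998 -0.003]
 [-0.972  0.068 -0.224]
 [ 0.223 -0.013 -0.975]]
pusher 0.7 [ 0.556 -0.211  0.155] [300.641 168.496]
pusher 0.62 [ 0.455 -0.527  0.148] [410.181 194.697]
pusher 0.47 [ 0.416 -0.273  0.175] [327.51  211.831]
muddler 0.67 [ 0.399 -0.171  0.174] [2
[... 398 characters left out ...]
4.533 178.552]
mug 0.48 [0.43  0.199 0.096] [168.312 222.662]
apple 0.68 [ 0.569 -0.385  0.064] [350.608 169.31 ]
apple 0.25 [0.431 0.198 0.096] [168.658 222.437]
nut_bowl 0.55 [0.599 0.011 0.043] [228.176 170.699]
{'clock': 1.1, 'q': array([ 1.347,  0.689, -0.195,  1.565,  0.157,  0.903, -0.215]), 'qd': array([-0.002,  0.001, -0.001, -0.   ,  0.   , -0.001,  0.   ]), 'joint_torque': array([ -0.001, -52.75 ,  -1.267, -15.375,  -0.052,  -0.001,   0.   ]), 'tool_pos': array([ 0.159, -0.604,  0.405]), 'eef_rot': array([ 0.992,  0.129, -0.   ,  0.   ]), 'contact_force': array([-0.839,  1.135,  0.351]), 'moment': array([-0.006, -0.022, -0.028]), 'finger_force': 0.0, 'opening': 1.0003930362397622}
```

Run:
```python
import cv2,numpy as np
a=cv2.imread('pics/side0.png');b=cv2.imread('pics/top0.png')
cv2.imwrite('pics/s1.png',cv2.resize(a[60:320,150:420],None,fx=2.2,fy=2.2,interpolation=cv2.INTER_CUBIC))
cv2.imwrite('pics/t1.png',cv2.resize(b[90:330,70:450],None,fx=2.1,fy=2.1,interpolation=cv2.INTER_CUBIC))
```

```text
(no output)
```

View pics/s1.png

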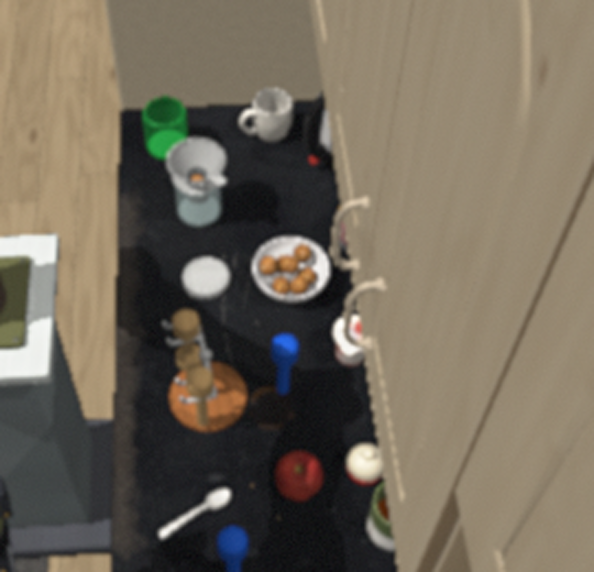

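View pics/t1.png

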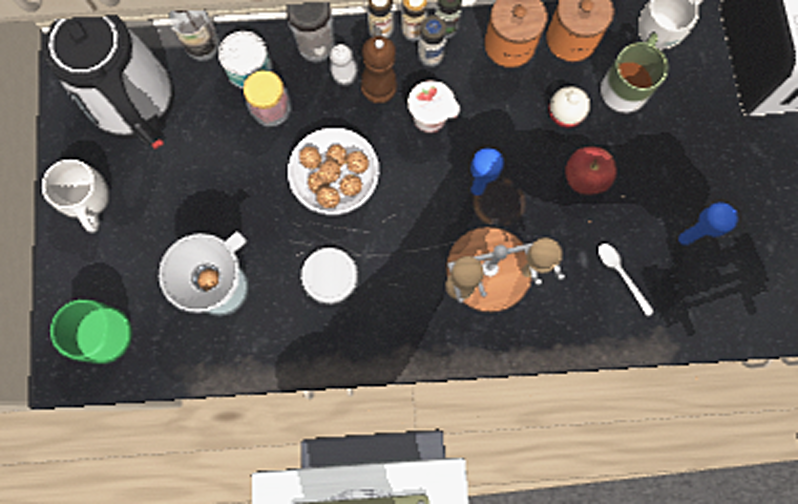

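```bash
cat > fit.py <<'E'
from h import *
from scipy.optimize import minimize
def circ(c,rad,z,n=40):
    a=np.linspace(0,2*np.pi,n);return np.c_[c[0]+rad*np.cos(a),c[1]+rad*np.sin(a),np.full(n,z)]
def sil(n,parts,c,S=4):
    m=np.zeros((384*S,512*S),np.uint8)
    for rings in parts:
        p=np.vstack([circ(c,rad,z) for rad,z in rings])
        uv=np.array([proj(n,X) for X in p])
        cv2.fillConvexPoly(m,cv2.convexHull(np.round((uv+.5)*S).astype(np.int32)),1)
    return cv2.resize(m.astype(np.float32),(512,384),interpolation=cv2.INTER_AREA)
def fit(masks,parts,c0):
    def L(c): return sum(np.abs(sil(n,parts,c)-m)[:].sum() for n,m in masks.items())
    return minimize(L,c0,method='Nelder-Mead',options=dict(initial_simplex=[c0,c0+[.008,0],c0+[0,.008]],xatol=2e-4,fatol=.5))
HEAD=[[(.022,.141),(.022,.170),(.012,.178)]]
FUN=[[(.053,.151),(.047,.106)]]
E
python3 - <<'E'
from fit import *
np.set_printoptions(precision=4,suppress=True)
ov={}
for n in('side','top'):
    im=snap(n);ov[n]=im.copy()
    for l,col in(('pusher',(255,0,0)),('muddler',(0,255,255)),('funnel',(255,0,255))):
        for d in finder.regions_of(n,l)[:4]:
            m=d['mask'];ys,xs=np.nonzero(m);print(n,l,round(d['score'],2),m.sum(),xs.mean(),ys.mean(),xs.min(),xs.max(),ys.min(),ys.max())
            np.save(f'pics/{n}_{l}_{int(xs.mean())}.npy',m)
crops=[]
for n,(u,v) in(('side',(240,225)),('top',(310,212))):
    c=ov[n][v-32:v+42,u-42:u+42,::-1]
    crops.append(cv2.resize(c,None,fx=4.6,fy=4.6,interpolation=cv2.INTER_CUBIC))
cv2.imwrite('pics/c1.png',np.hstack(crops))
E
ls pics
```

```text
side pusher 0.71 226 240.57079646017698 236.84513274336283 234 246 226 252
side pusher 0.48 186 278.7258064516129 222.80645161290323 274 284 212 237
side pusher 0.48 191 255.35602094240838 307.869109947644 250 261 299 321
side pusher 0.17 496 239.03629032258064 134.9858870967742 227 251 124 147
side muddler 0.51 251 234.4422310756972 212.84462151394422 228 240 201 227
side funnel 0.63 527 238.77039848197344 134.48576850094878 226 251 123 147
side funnel 0.38 738 281.8008130081301 181.63279132791328 266 297 168 196
top pusher 0.7 210 327.8904761904762 211.3047619047619 319 336 203 220
top pusher 0.66 257 300.68482490272373 170.02334630350194 294 309 160 182
top pusher 0.65 317 408.17665615141954 195.88643533123027 393 420 186 206
top pusher 0.62 1358 227.92562592047128 170.99042709867453 207 249 151 191
top muddler 0.84 247 290.5182186234818 221.60728744939271 282 299 212 231
top muddler 0.44 275 327.80727272727273 211.75272727272727 318 337 202 221
top funnel 0.59 1006 164.7693836978131 218.4741550695825 146 184 201 237
c1.png
s1.png
side0.png
side_funnel_238.npy
side_funnel_281.npy
side_muddler_234.npy
side_pusher_239.npy
side_pusher_240.npy
side_pusher_255.npy
side_pusher_278.npy
t1.png
top0.png
top_funnel_164.npy
top_muddler_290.npy
top_muddler_327.npy
top_pusher_227.npy
top_pusher_300.npy
top_pusher_327.npy
top_pusher_408.npy
```

View pics/c1.png

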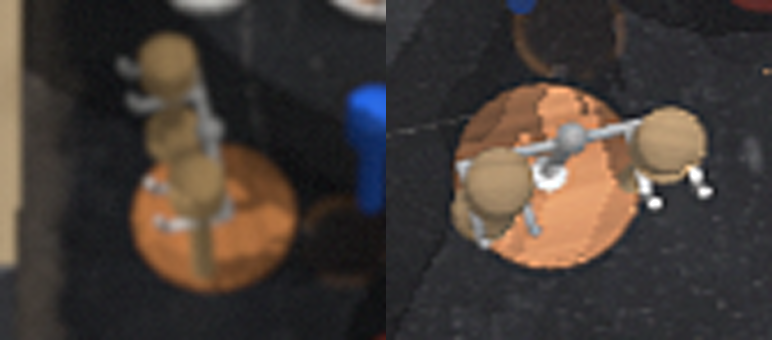

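Candidates: slender wooden one at side (240,233)/top (328,211), broad-footed muddler at side (234,213)/top (291,221), blue ones at top (300,170) and (408,196). The crop shows the slim shaft under the right-hand head (stand's -y hook), so that is the pusher.

Run:
```python
from fit import *
np.set_printoptions(precision=4,suppress=True)
L=lambda s:np.load(f'pics/{s}.npy').astype(np.float32)
PU=HEAD+[[(.010,.02),(.010,.14)]]
MU=HEAD+[[(.022,.04),(.022,.06)],[(.010,.06),(.010,.14)]]
for nm,s,t,parts,c0 in(('pusher','side_pusher_240','top_pusher_327',PU,[.42,-.285]),('mud','side_muddler_234','top_muddler_290',MU,[.405,-.178]),('fun','side_funnel_238','top_funnel_164',FUN,[.44,.206])):
    m={'side':L(s),'top':L(t)};c0=np.array(c0)
    for k in(['side','top'],['side'],['top']):
        o=fit({a:m[a] for a in k},parts,c0);print(nm,k,o.x,o.fun)
from plant import status
s=status.get_state();print(s['clock'])
```

```text
Traceback (most recent call last):
  File "fit.py", line 14, in fit
    return minimize(L,c0,method='Nelder-Mead',options=dict(initial_simplex=[c0,c0+[.008,0],c0+[0,.008]],xatol=2e-4,fatol=.5))
  File "fit.py", line 13, in L
    def L(c): return sum(np.abs(sil(n,parts,c)-m)[:].sum() for n,m in masks.items())
                     ~~~^^^^^^^^^^^^^^^^^^^^^^^^^^^^^^^^^^^^^^^^^^^^^^^^^^^^^^^^^^^^
  File "fit.py", line 13, in <genexpr>
    def L(c): return sum(np.abs(sil(n,parts,c)-m)[:].sum() for n,m in masks.items())
                                ~~~^^^^^^^^^^^
  File "fit.py", line 9, in sil
    uv=np.array([proj(n,X) for X in p])
                 ~~~~^^^^^
  File "h.py", line 11, in proj
    f,cx,cy,R,t=P(n);c=R@np.array(X)+t
                ~^^^
  File "h.py", line 8, in P
    p=cams.camera_params(n);f=192/np.tan(np.radians(p['vfov'])/2)
ValueError: time passes only in moves, steps and waits
```

```bash
sed -i 's/^def P(n)/import functools\n@functools.cache\ndef P(n)/' h.py
cat > m.py <<'E'
from fit import *
np.set_printoptions(precision=4,suppress=True)
L=lambda s:np.load(f'pics/{s}.npy').astype(np.float32)
PU=HEAD+[[(.010,.02),(.010,.14)]]
MU=HEAD+[[(.022,.04),(.022,.06)],[(.010,.06),(.010,.14)]]
for nm,s,t,parts,c0 in(('pusher','side_pusher_240','top_pusher_327',PU,[.42,-.285]),('mud','side_muddler_234','top_muddler_290',MU,[.405,-.178]),('fun','side_funnel_238','top_funnel_164',FUN,[.44,.206])):
    m={'side':L(s),'top':L(t)};c0=np.array(c0)
    for k in(['side','top'],['side'],['top']):
        o=fit({a:m[a] for a in k},parts,c0);print(nm,k,o.x,o.fun)
s=status.get_state();print(s['clock'])
E
python3 m.py
```

```text
pusher ['side', 'top'] [ 0.4222 -0.2782] 66.25
pusher ['side'] [ 0.4221 -0.2783] 21.625
pusher ['top'] [ 0.4234 -0.2786] 44.25
mud ['side', 'top'] [ 0.4041 -0.1699] 90.75
mud ['side'] [ 0.4039 -0.1699] 49.75
mud ['top'] [ 0.4037 -0.17  ] 41.0
fun ['side', 'top'] [0.4328 0.2   ] 209.5
fun ['side'] [0.4322 0.2004] 29.1875
fun ['top'] [0.4332 0.2003] 178.5625
1.5
```

Request:
{"op": "play_rows", "data": {"rows": [[80, 0, 0, 0, 0, 0, 5.1], [80, 0.045, -0.0395, 0, 0, 0, 0], [80, 0.045, -0.0395, 0, 0, 0, 0], [80, 0.045, -0.0395, 0, 0, 0, 0], [80, 0.045, -0.0395, 0, 0, 0, 0], [80, 0.045, -0.0395, 0, 0, 0, 0], [80, 0.045, -0.0395, 0, 0, 0, 0], [80, 0.045, -0.0395, 0, 0, 0, 0]], "grip_force": 50}}

```text
clock: 2.5
tool_pos: [0.4246, -0.2773, 0.405]
eef_rot: [0.996, 0.084, 0.0, 0.0]
contact_force: [0.3, -0.4, -0.5]
opening: 0.803
finger_force: 0.0
```

Request:
{"op": "play_rows", "data": {"rows": [[80, 0, 0, 0, 0, 0, 0], [80, 0, 0, 0, 0, 0, 0]]}}

```text
clock: 2.75
tool_pos: [0.4232, -0.2791, 0.4048]
eef_rot: [0.996, 0.084, -0.0, 0.0]
contact_force: [-0.0, -0.4, -0.6]
opening: 0.8
finger_force: 0.0
```

Request:
{"op": "play_rows", "data": {"rows": [[80, 0, 0, 0.03, 0, 0, 0], [80, 0, 0, 0.03, 0, 0, 0], [80, 0, 0, 0.02, 0, 0, 0], [80, 0, 0, 0.014, 0, 0, 0], [80, 0, 0, 0, 0, 0, 0]]}}

```text
clock: 3.38
tool_pos: [0.4226, -0.2797, 0.3101]
eef_rot: [0.997, 0.083, -0.001, -0.0]
contact_force: [-0.5, -0.8, 0.1]
opening: 0.803
finger_force: 0.0
```

Run:
```python
from h import *
a=snap('side');b=snap('top')
f=lambda im,u,v:cv2.resize(im[v-45:v+45,u-40:u+45,::-1],None,fx=4.6,fy=4.6,interpolation=cv2.INTER_CUBIC)
cv2.imwrite('pics/g1.png',np.hstack([f(a,240,225),f(b,325,212)]))
```

```text
(no output)
```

View pics/g1.png

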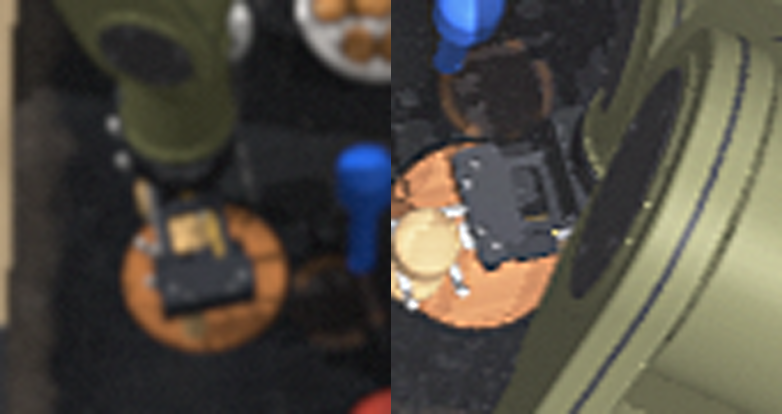

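The side view shows the fingers on both sides of the pusher's head (side about (237,227)), with the muddler untouched. Closing now.

Request:
{"op": "play_rows", "data": {"rows": [[20, 0, 0, 0, 0, 0, 0], [20, 0, 0, 0, 0, 0, 0], [20, 0, 0, 0, 0, 0, 0], [20, 0, 0, 0, 0, 0, 0], [20, 0, 0, 0, 0, 0, 0]], "grip_force": 50}}

```text
clock: 4.1
tool_pos: [0.4236, -0.279, 0.3111]
eef_rot: [0.996, 0.084, 0.0, 0.0]
contact_force: [0.2, 0.7, 3.9]
opening: 0.482
finger_force: 50.0
```

Request:
{"op": "play_rows", "data": {"rows": [[20, 0, 0, -0.01, 0, 0, 0], [20, 0, 0, -0.015, 0, 0, 0], [20, 0, 0, -0.025, 0, 0, 0], [20, 0, 0, -0.03, 0, 0, 0], [20, 0, 0, -0.03, 0, 0, 0], [20, 0, 0, -0.025, 0, 0, 0], [20, 0, 0, -0.02, 0, 0, 0], [20, 0, 0, 0, 0, 0, 0]]}}

```text
clock: 5.1
tool_pos: [0.4235, -0.2789, 0.467]
eef_rot: [0.996, 0.084, 0.001, 0.001]
contact_force: [0.2, -0.5, -1.1]
opening: 0.483
finger_force: 50.0
```

Request:
{"op": "play_rows", "data": {"rows": [[20, 0.009, -0.03, 0, 0, 0, 0], [20, 0.01, -0.045, 0, 0, 0, 0], [20, 0.01, -0.045, 0, 0, 0, 0], [20, 0.01, -0.045, 0, 0, 0, 0], [20, 0.01, -0.045, 0, 0, 0, 0], [20, 0.01, -0.045, 0, 0, 0, 0]]}}

```text
clock: 5.85
tool_pos: [0.4382, -0.0161, 0.4649]
eef_rot: [0.996, 0.084, -0.001, -0.0]
contact_force: [0.5, 0.6, -1.0]
opening: 0.485
finger_force: 50.0
```

Request:
{"op": "play_rows", "data": {"rows": [[20, 0.009, -0.045, 0, 0, 0, 0], [20, 0.008, -0.045, 0, 0, 0, 0], [20, 0.005, -0.045, 0, 0, 0, 0], [20, 0.004, -0.04, 0, 0, 0, 0], [20, 0.0044, -0.0407, 0, 0, 0, 0], [20, 0, 0, 0, 0, 0, 0], [20, 0, 0, 0, 0, 0, 0]]}}

```text
clock: 6.72
tool_pos: [0.4322, 0.1994, 0.4649]
eef_rot: [0.996, 0.084, -0.001, 0.001]
contact_force: [-0.1, -0.6, -0.8]
opening: 0.485
finger_force: 50.0
```

```bash
cat > look.py <<'E'
import sys
from h import *
np.set_printoptions(precision=4,suppress=True)
a=snap('side');b=snap('top')
f=lambda im,u,v:cv2.resize(im[v-50:v+50,u-45:u+45,::-1],None,fx=4.4,fy=4.4,interpolation=cv2.INTER_CUBIC)
u=list(map(int,sys.argv[2:6]))
cv2.imwrite('pics/'+sys.argv[1],np.hstack([f(a,*u[:2]),f(b,*u[2:])]))
s=status.get_state();print(s['clock'],s['tool_pos'],s['q'])
T=s['tool_pos'];print([proj(n,T+[0,0,-.29]) for n in('side','top')])
E
python3 look.py p1.png 240 130 170 215
```

```text
6.825 [0.4325 0.1987 0.4652] [-0.3947  0.4146 -0.1949  1.9168  0.1078  0.8218 -2.0513]
[array([238.2133, 127.7354]), array([162.1881, 217.4814])]
```

View pics/p1.png

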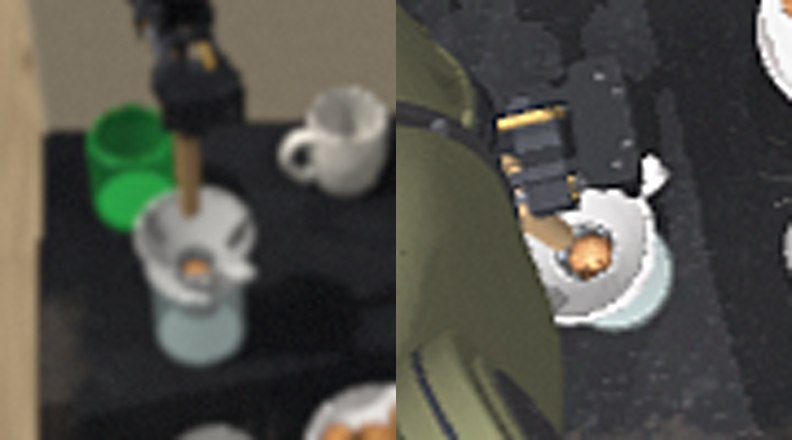

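The pusher's tip hangs over the bowl at side (238,128) and top (163,220), and the walnut is at side (239,141) and top (169.5,222.7). I'll compare those with the projected funnel axis.

Run:
```python
from h import *
for z in (.095,.105,.115): print(z,proj('side',[.4328,.2,z]),proj('top',[.4328,.2,z]))
for z in(.095,.11): print(onz('side',239.3,140.9,z),onz('top',169.5,222.7,z))
```

```text
0.095 [239.15080996 140.62277377] [168.11256525 221.90326688]
0.105 [239.0439517  139.03828411] [167.36475774 221.3777366 ]
0.115 [238.9361289  137.43949228] [166.60424921 220.84328053]
[0.43337439 0.19840918 0.095     ] [0.43004583 0.19581635 0.095     ]
[0.43358349 0.18516545 0.11      ] [0.42743081 0.19252274 0.11      ]
```

Request:
{"op": "play_rows", "data": {"rows": [[20, 0, 0, 0.02, 0, 0, 0], [20, 0, 0, 0.02, 0, 0, 0], [20, 0, 0, 0.015, 0, 0, 0], [20, 0, 0, 0.005, 0, 0, 0], [20, 0, 0, 0.005, 0, 0, 0], [20, 0, 0, 0.005, 0, 0, 0]]}}

```text
clock: 7.58
tool_pos: [0.4327, 0.2, 0.3959]
eef_rot: [0.996, 0.084, 0.001, -0.0]
contact_force: [-0.2, 0.3, -0.9]
opening: 0.485
finger_force: 50.0
```

Request:
{"op": "play_rows", "data": {"rows": [[20, 0, 0, 0.004, 0, 0, 0], [20, 0, 0, 0.004, 0, 0, 0], [20, 0, 0, 0.004, 0, 0, 0]]}}

```text
clock: 7.95
tool_pos: [0.4332, 0.2006, 0.3849]
eef_rot: [0.996, 0.084, 0.002, -0.001]
contact_force: [-0.3, 0.1, 10.5]
opening: 0.483
finger_force: 50.0
```

Request:
{"op": "play_rows", "data": {"rows": [[20, 0, 0, 0.004, 0, 0, 0], [20, 0, 0, 0.004, 0, 0, 0], [20, 0, 0, 0.004, 0, 0, 0], [20, 0, 0, 0.004, 0, 0, 0]]}}

```text
clock: 8.45
tool_pos: [0.4333, 0.2008, 0.369]
eef_rot: [0.996, 0.084, 0.002, -0.001]
contact_force: [-0.6, -0.3, 10.4]
opening: 0.492
finger_force: 50.0
```

Request:
{"op": "play_rows", "data": {"rows": [[20, 0, 0, 0.004, 0, 0, 0], [20, 0, 0, 0.004, 0, 0, 0], [20, 0, 0, 0.004, 0, 0, 0], [20, 0, 0, 0.002, 0, 0, 0], [20, 0, 0, 0, 0, 0, 0]]}}

```text
clock: 9.07
tool_pos: [0.4323, 0.2, 0.3534]
eef_rot: [0.996, 0.084, -0.0, 0.0]
contact_force: [-0.2, -0.2, -0.7]
opening: 0.486
finger_force: 50.0
```

Request:
{"op": "play_rows", "data": {"rows": [[20, 0, 0, -0.01, 0, 0, 0], [20, 0, 0, -0.015, 0, 0, 0], [20, 0, 0, -0.02, 0, 0, 0], [20, 0, 0, -0.02, 0, 0, 0], [20, 0, 0, -0.02, 0, 0, 0], [20, 0, 0, -0.02, 0, 0, 0], [20, 0, 0, -0.008, 0, 0, 0], [20, 0, 0, 0, 0, 0, 0]]}}

```text
clock: 10.07
tool_pos: [0.4324, 0.2001, 0.4671]
eef_rot: [0.996, 0.084, 0.0, -0.0]
contact_force: [-0.8, -0.4, -1.8]
opening: 0.486
finger_force: 50.0
```

```bash
python3 look.py p2.png 240 130 170 215
```

```text
10.175 [0.4322 0.2    0.4662] [-0.3944  0.4138 -0.1988  1.9147  0.1084  0.8246 -2.0526]
[array([238.1197, 127.3468]), array([161.6657, 217.555 ])]
```

View pics/p2.png

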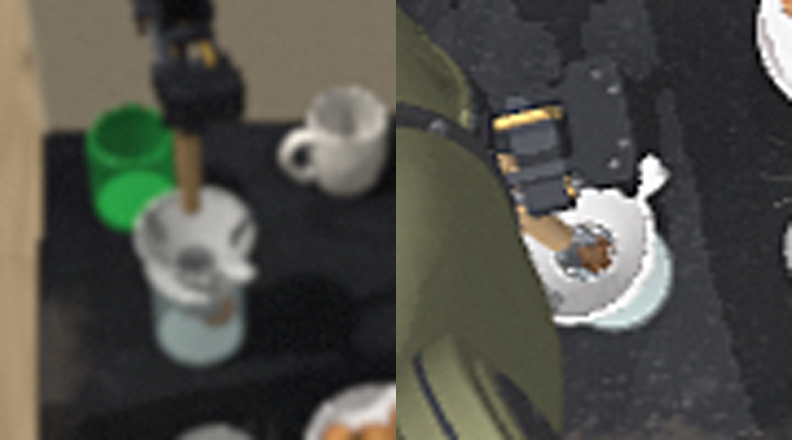

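The neck is empty and the walnut lies on the jar floor, seen through the glass at side (244,150). The jar and funnel haven't moved. Going back along the same path.

Request:
{"op": "play_rows", "data": {"rows": [[20, -0.0044, 0.0407, 0, 0, 0, 0], [20, -0.004, 0.04, 0, 0, 0, 0], [20, -0.005, 0.045, 0, 0, 0, 0], [20, -0.008, 0.045, 0, 0, 0, 0], [20, -0.009, 0.045, 0, 0, 0, 0], [20, -0.01, 0.045, 0, 0, 0, 0]]}}

```text
clock: 10.92
tool_pos: [0.4362, -0.0651, 0.466]
eef_rot: [0.996, 0.084, -0.001, -0.0]
contact_force: [0.7, -0.8, -1.1]
opening: 0.483
finger_force: 50.0
```

Request:
{"op": "play_rows", "data": {"rows": [[20, -0.01, 0.045, 0, 0, 0, 0], [20, -0.01, 0.045, 0, 0, 0, 0], [20, -0.01, 0.045, 0, 0, 0, 0], [20, -0.01, 0.045, 0, 0, 0, 0], [20, -0.009, 0.03, 0, 0, 0, 0], [20, 0, 0, 0, 0, 0, 0], [20, 0, 0, 0, 0, 0, 0], [20, 0, 0, 0, 0, 0, 0]]}}

```text
clock: 11.92
tool_pos: [0.4238, -0.2774, 0.4665]
eef_rot: [0.996, 0.086, -0.0, -0.0]
contact_force: [0.5, 0.5, -1.1]
opening: 0.488
finger_force: 50.0
```

```bash
python3 look.py p3.png 240 215 320 215
```

```text
12.025 [ 0.4238 -0.2778  0.4667] [ 0.5833  0.4526 -0.1426  1.8353  0.0817  0.8595 -0.9984]
[array([240.26  , 229.8289]), array([329.0882, 208.9918])]
```

View pics/p3.png

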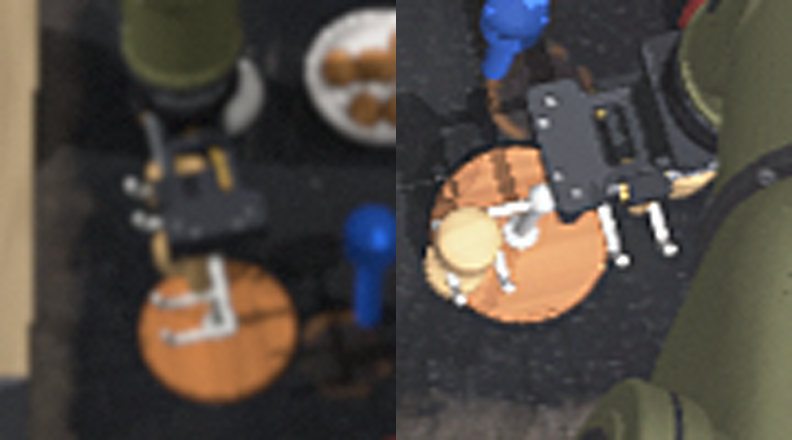

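The pusher is over the free fork, whose prong ends show at side (231,233) and (234,242). Lowering along the lift line, watching the force.

Request:
{"op": "play_rows", "data": {"rows": [[20, 0, 0, 0.015, 0, 0, 0], [20, 0, 0, 0.01, 0, 0, 0], [20, 0, 0, 0.01, 0, 0, 0], [20, 0, 0, 0.01, 0, 0, 0], [20, 0, 0, 0.01, 0, 0, 0]]}}

```text
clock: 12.65
tool_pos: [0.4235, -0.2788, 0.4111]
eef_rot: [0.996, 0.084, 0.0, 0.0]
contact_force: [-0.8, -0.5, -0.6]
opening: 0.485
finger_force: 50.0
```

Request:
{"op": "play_rows", "data": {"rows": [[20, 0, 0, 0.02, 0, 0, 0], [20, 0, 0, 0.025, 0, 0, 0], [20, 0, 0, 0.025, 0, 0, 0], [20, 0, 0, 0.015, 0, 0, 0], [20, 0, 0, 0.007, 0, 0, 0], [20, 0, 0, 0.004, 0, 0, 0], [20, 0, 0, 0.003, 0, 0, 0], [20, 0, 0, 0, 0, 0, 0]]}}

```text
clock: 13.65
tool_pos: [0.4235, -0.2789, 0.3129]
eef_rot: [0.996, 0.084, 0.0, 0.0]
contact_force: [-1.0, 0.7, -0.8]
opening: 0.488
finger_force: 50.0
```

Request:
{"op": "play_rows", "data": {"rows": [[20, 0, 0, 0.001, 0, 0, 0], [20, 0, 0, 0.001, 0, 0, 0], [20, 0, 0, 0, 0, 0, 0]]}}

```text
clock: 14.02
tool_pos: [0.4235, -0.2789, 0.3111]
eef_rot: [0.996, 0.084, 0.0, 0.0]
contact_force: [-0.8, -0.0, 3.1]
opening: 0.485
finger_force: 50.0
```

Light contact at the original height, so I'll open gently.

Request:
{"op": "play_rows", "data": {"rows": [[55, 0, 0, 0, 0, 0, 0], [60, 0, 0, 0, 0, 0, 0], [70, 0, 0, 0, 0, 0, 0], [80, 0, 0, 0, 0, 0, 0], [80, 0, 0, 0, 0, 0, 0]]}}

```text
clock: 14.65
tool_pos: [0.4234, -0.279, 0.3107]
eef_rot: [0.996, 0.084, 0.0, 0.0]
contact_force: [-0.2, -0.0, -0.0]
opening: 0.796
finger_force: 0.2
```

Request:
{"op": "play_rows", "data": {"rows": [[80, 0, 0, -0.01, 0, 0, 0], [80, 0, 0, -0.02, 0, 0, 0], [80, 0, 0, -0.03, 0, 0, 0], [80, 0, 0, -0.035, 0, 0, 0], [80, -0.03, 0.04, 0, 0, 0, 0], [80, -0.04, 0.045, 0, 0, 0, 0], [80, -0.04, 0.045, 0, 0, 0, 0], [80, -0.04, 0.045, 0, 0, 0, 0]]}}

```text
clock: 15.65
tool_pos: [0.3039, -0.4779, 0.4066]
eef_rot: [0.996, 0.084, 0.0, 0.0]
contact_force: [0.7, 0.1, 0.0]
opening: 0.797
finger_force: 0.0
```

Request:
{"op": "play_rows", "data": {"rows": [[80, -0.04, 0.04, 0, 0, 0, 0], [80, -0.03, 0.03, 0, 0, 0, 0], [80, 0, 0, 0, 0, 0, 0], [80, 0, 0, 0, 0, 0, 0]]}}

```text
clock: 16.15
tool_pos: [0.2484, -0.5566, 0.406]
eef_rot: [0.996, 0.085, 0.001, -0.0]
contact_force: [0.4, -0.0, 0.4]
opening: 0.801
finger_force: 0.0
```

```bash
python3 look.py p4.png 240 215 320 215
python3 - <<'E'
from fit import *
PU=HEAD+[[(.010,.02),(.010,.14)]]
for n,l,c0,parts in(('side','pusher',[.4225,-.2785],PU),('top','pusher',[.4225,-.2785],PU),('side','funnel',[.4328,.2],FUN),('top','funnel',[.4328,.2],FUN)):
    c=sil(n,parts,c0)
    ds=finder.regions_of(n,l)
    if ds:
        m=max((d['mask'] for d in ds),key=lambda m:(m*c).sum()).astype(np.float32)
        o=fit({n:m},parts,np.array(c0));print(n,l,o.x,o.fun)
E
```

```text
16.25 [ 0.2492 -0.5561  0.4061] [ 1.1686  0.6649 -0.1667  1.6143  0.1323  0.8736 -0.4474]
[array([189.196 , 318.9296]), array([426.868, 265.097])]
side pusher [ 0.42135632 -0.27727655] 25.1875
top pusher [ 0.42202247 -0.27708635] 17.0625
side funnel [0.43259095 0.2003259 ] 22.625
top funnel [0.43381668 0.20063882] 132.25
```

View pics/p4.png

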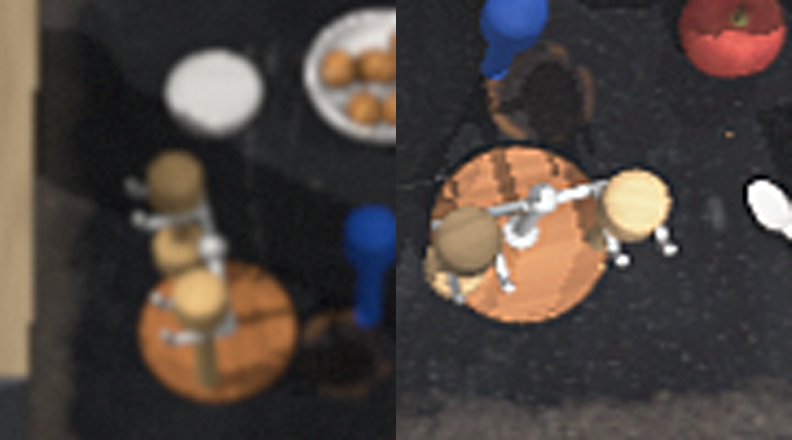

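The pusher hangs upright in its hook at side (240,234) and top (329,211), within about 1.5 mm of where it started. The muddler and everything else are in place, and the arm is clear.

```bash
python3 -c "
from plant import r
print(r.finish_job())"
```

```text
the job is handed in; nothing more can be done
None
```

The walnut is in the jar, the funnel is still seated on it, the pusher is back on its hook, and the job was handed in at about 16 s on the robot's clock (the verdict was not reported).

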